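Bring the test-kit stock tags up to date

ROBOT

A 6-joint arm with a two-finger parallel gripper is mounted at the origin on the work surface. World frame = base frame: x ahead of the robot, y to its left, z up, the work surface at z = 0. Lengths are in m, angles in rad, forces in N, time in s.
With the tool pointing down it reaches from about 0.225 to 0.875 m from the base axis. Payload 3.4 kg.
Tool frame: the origin (TCP) lies on the centre line of the jaws, within the pads' length; the fingertips stand 17 mm ahead of it and the grasp point (between the pads) lies 2 mm behind it; z points along the fingers, y is the line along which they close (so a half turn about z gives the same grasp; the last joint's range is limited). The gripper opens to 85 mm and grips with 20 to 120 N. Pads are 22 mm wide; open, the fingers measure 114 mm over their backs; the gripper's body (76 mm by 85 mm) begins 54 mm behind the grasp point. The pads swing forward as they close: fully open they stand 13 mm farther back than shut.
Start: joints at [-1.273, 0.276, 1.505, -0, 1.361, -0.121], TCP at [0.234, -0.525, 0.248] pointing down, gripper open.
Joint ranges: [-2.89, 2.89], [-0.75, 2.08], [0.22, 2.7], [-1.18, 4.32], [0.11, 2.71], [-2.7, 2.7]. Speed limits (rad/s): [2.57, 2.57, 3.14, 3.14, 3.14, 3.14].

INTERFACE

Orientations are given as a unit quaternion [w, x, y, z].
In Python, from rig import manip gives the robot as it stands.
- The arm moves only by the tool move_arm, never from a script. Its argument "steps" is one flat list of numbers, 7 for each row, row after row: the turn, a rotation vector about the world's x, y, z normalised to -1 to 1, where 1 is 360 degrees, then the shift along the world's x, y, z normalised to -1 to 1, where 1 is 1 m, then the opening, from -1 (shut) to 1 (fully open). A call has exactly 10 rows; each row is the pose to reach, as a shift and turn from the pose commanded when the call began, turning the shorter way round; what a row does not reach only later rows make up. A row lasts 1/10 s, in which the tool goes at most 50 mm and 8.59 degrees, less where a joint would pass 70% of its speed; a pose out of reach is approached as far as the arm can. A call with a number of a shift or a turn outside -1 to 1 is refused whole. A call with a gripper value outside its range is refused whole. The fingers move at their own pace and stop on an object; "squeeze" is the grip in N (left out, the last holds). Time passes only in rows, so rows that repeat a pose let the fingers close, or fill a call up. It gives the time, the measured TCP pose, the force, the opening and the grip force at its end, in the units of the state.
- manip.get_state(): the state, without advancing time (a new reading comes with each control period).
- manip.get_image(name): name is "side" or "top"; returns a dict with "pixels" (400x640x3 uint8, blue, green, red), "fx", "fy", "cx", "cy" (pixels), "R" (3x3) and "t" (3): a world point X has camera coordinates R X + t. Camera axes: x right, y down, z forward; pixel columns grow to the right and rows downward; lengths in m; the calibration is good to about 2 mm. A picture is of the moment at which its call begins. There is no depth.
- manip.sign_off(): hands the job in; it is judged then, once.
The state is a dict: "clock": time; "qpos": joint angles; "qd": joint speeds; "effort": joint torques, N m; "position": TCP position; "ee_rot": TCP orientation; "contact_force": force on the tool from outside, world axes, zero at the start; "moment": the same for the moment, N m; "width": finger opening in m; "gripper_force": force on a finger pad.
Only numpy, scipy, OpenCV 4.12 (cv2) and the standard library are available. Lean on these libraries where they do the work, as an engineer would, in place of code of your own. Each camera call takes 0.05 s, during which the arm holds its last target. There are 200 camera calls.

TASK

Each bin on the stock board has a hinged tag in front of it, green on one face and red on the other. Gently push tags over with a fingertip so that every full bin's tag lies green face up and the tag of any bin that is not full lies red face up. Do not pinch the tags, and leave the bottle, jar and box around the board where they stand.

Things in the scene. Friction and masses are not known exactly. Their poses are not given: they have to be found in the camera images.
- board: White stock board 260 x 550 mm and 10 mm thick, fixed, flat on the steel bench; origin at the centre of its underside, x away from the robot (at yaw 0), y along the row of bins. Four places 130 mm apart along y, each with a grey bin (110 mm farther along the board's +x) and its hinged tag in front of it (on the robot's side).
- bin_a: Open grey bin 100 x 100 mm, 50 mm high, fixed on the board; full to the brim with white test cassettes (a packed row). Origin: centre of its underside. Any bin may stand at any of the four places.
- bin_b: Open grey bin 100 x 100 mm, 50 mm high, fixed on the board; full to the brim with blue-capped vials. Origin: centre of its underside. Any bin may stand at any of the four places.
- bin_c: Open grey bin 100 x 100 mm, 50 mm high, fixed on the board; full to the brim with yellow-lidded sample cups. Origin: centre of its underside. Any bin may stand at any of the four places.
- bin_d: Open grey bin 100 x 100 mm, 50 mm high, fixed on the board; NOT full: all but empty, one loose-lying white cassette on its floor. Origin: centre of its underside. Any bin may stand at any of the four places.
- stand_a: Fixed stand of tag a, in front of the bin it speaks for (bin centre 110 mm along the stand's +x). Origin: centre of its underside; axes as the board's. The hinge line runs along its x, 35 mm above the origin, between posts at x = +-32 mm (4 mm thick, 39 mm high). Leaning, the tag's free edge is 27 mm to one side of the hinge (y) and 36 mm above it, open below and outside.
- stand_b: Fixed stand of tag b, in front of the bin it speaks for (bin centre 110 mm along the stand's +x). Origin: centre of its underside; axes as the board's. The hinge line runs along its x, 35 mm above the origin, between posts at x = +-32 mm (4 mm thick, 39 mm high). Leaning, the tag's free edge is 27 mm to one side of the hinge (y) and 36 mm above it, open below and outside.
- stand_c: Fixed stand of tag c, in front of the bin it speaks for (bin centre 110 mm along the stand's +x). Origin: centre of its underside; axes as the board's. The hinge line runs along its x, 35 mm above the origin, between posts at x = +-32 mm (4 mm thick, 39 mm high). Leaning, the tag's free edge is 27 mm to one side of the hinge (y) and 36 mm above it, open below and outside.
- stand_d: Fixed stand of tag d, in front of the bin it speaks for (bin centre 110 mm along the stand's +x). Origin: centre of its underside; axes as the board's. The hinge line runs along its x, 35 mm above the origin, between posts at x = +-32 mm (4 mm thick, 39 mm high). Leaning, the tag's free edge is 27 mm to one side of the hinge (y) and 36 mm above it, open below and outside.
- tag_a (a joint): Hinge angle of tag a, a stiff plate 45 mm from hinge to free edge, 55 mm wide, 4 mm thick with a 6 mm round bead at the free edge, about 15 g, slick, swinging freely. 0 = upright (unstable). It rests on stops at +0.65, leaning to the stand's -y, green face up, or at -0.65, leaning to +y, red face up. Pushed sideways at its free edge to about 0.2 past upright it falls over by itself.
- tag_b (a joint): Hinge angle of tag b, a stiff plate 45 mm from hinge to free edge, 55 mm wide, 4 mm thick with a 6 mm round bead at the free edge, about 15 g, slick, swinging freely. 0 = upright (unstable). It rests on stops at +0.65, leaning to the stand's -y, green face up, or at -0.65, leaning to +y, red face up. Pushed sideways at its free edge to about 0.2 past upright it falls over by itself.
- tag_c (a joint): Hinge angle of tag c, a stiff plate 45 mm from hinge to free edge, 55 mm wide, 4 mm thick with a 6 mm round bead at the free edge, about 15 g, slick, swinging freely. 0 = upright (unstable). It rests on stops at +0.65, leaning to the stand's -y, green face up, or at -0.65, leaning to +y, red face up. Pushed sideways at its free edge to about 0.2 past upright it falls over by itself.
- tag_d (a joint): Hinge angle of tag d, a stiff plate 45 mm from hinge to free edge, 55 mm wide, 4 mm thick with a 6 mm round bead at the free edge, about 15 g, slick, swinging freely. 0 = upright (unstable). It rests on stops at +0.65, leaning to the stand's -y, green face up, or at -0.65, leaning to +y, red face up. Pushed sideways at its free edge to about 0.2 past upright it falls over by itself.
- reagent: Loose amber reagent bottle with black cap, 36 mm across, 70 mm high, standing on the bench between board and robot; bystander. Origin: centre of its underside.
- sample_jar: Loose clear jar with white lid, 44 mm across, 55 mm high, on the bench beyond the board's +y end; bystander. Origin: centre of its underside.
- card_box: Loose cardboard box 75 x 50 x 30 mm on the bench beyond the board's -y end; bystander. Origin: centre of its underside.

How it is judged:
At the end, for the whole second after the job is handed in: The tag in front of each full bin rests green up (hinge above 0.52), the tag in front of the bin that is not full rests red up (hinge below -0.52), tags at rest (under 0.3 rad/s); bottle, jar and box each within 30 mm of where they started ((((horizontal distance between stand_a and bin_a below 0.14 m or horizontal distance between stand_a and bin_b below 0.14 m or horizontal distance between stand_a and bin_c below 0.14 m) and value of joint tag_a above 0.52 rad) or (horizontal distance between stand_a and bin_d below 0.14 m and value of joint tag_a below -0.52 rad)) and velocity of joint tag_a between -0.3 and 0.3 rad/s and (((horizontal distance between stand_b and bin_a below 0.14 m or horizontal distance between stand_b and bin_b below 0.14 m or horizontal distance between stand_b and bin_c below 0.14 m) and value of joint tag_b above 0.52 rad) or (horizontal distance between stand_b and bin_d below 0.14 m and value of joint tag_b below -0.52 rad)) and velocity of joint tag_b between -0.3 and 0.3 rad/s and (((horizontal distance between stand_c and bin_a below 0.14 m or horizontal distance between stand_c and bin_b below 0.14 m or horizontal distance between stand_c and bin_c below 0.14 m) and value of joint tag_c above 0.52 rad) or (horizontal distance between stand_c and bin_d below 0.14 m and value of joint tag_c below -0.52 rad)) and velocity of joint tag_c between -0.3 and 0.3 rad/s and (((horizontal distance between stand_d and bin_a below 0.14 m or horizontal distance between stand_d and bin_b below 0.14 m or horizontal distance between stand_d and bin_c below 0.14 m) and value of joint tag_d above 0.52 rad) or (horizontal distance between stand_d and bin_d below 0.14 m and value of joint tag_d below -0.52 rad)) and velocity of joint tag_d between -0.3 and 0.3 rad/s and distance of each of reagent, sample_jar, card_box from where it was at the start of the episode below 0.03 m); the robot touches nothing.
It fails at once if the bottle, jar or box is knocked, moved over 30 mm or lifted (distance of any of reagent, sample_jar, card_box from where it was at the start of the episode above 0.03 m).
It fails at once if a tag is pinched (its green and red faces both pressed by the fingers at once) ((contact force between the fingers and tag_a_c1 above 2 N and contact force between the fingers and tag_a_c2 above 2 N) or (contact force between the fingers and tag_b_c1 above 2 N and contact force between the fingers and tag_b_c2 above 2 N) or (contact force between the fingers and tag_c_c1 above 2 N and contact force between the fingers and tag_c_c2 above 2 N) or (contact force between the fingers and tag_d_c1 above 2 N and contact force between the fingers and tag_d_c2 above 2 N)).
It fails at once if a tag is struck or forced (over 60 N) instead of being gently pushed (contact force between anything else and tag_a above 60 N or contact force between anything else and tag_b above 60 N or contact force between anything else and tag_c above 60 N or contact force between anything else and tag_d above 60 N).
It also fails if it takes over 48 s, if anything falls off the work surface, if the arm or the gripper's body presses on something with over 40 N, if the wrist force passes 120 N, or if a joint passes its speed limit or range.

## Working session

There is one attempt and no reset: what is moved stays moved. The work goes in short steps, Python scripts to look and compute and a tool call to move; the robot and the scene stay as the last step left them, time stands still between calls to the robot, and variables do not carry over. Pictures are saved under pics/ and viewed, at most 10 in all, crops included, and the job is handed in when it is done.

Besides the shell and the picture viewer there is one more tool, called as name(argument=value, ...) on one line, values as JSON. move_arm: Moves the arm, as the interface text tells. Scaled input: -1 to 1 covers 1 m each way for a shift and 360 degrees each way for a turn. Its arguments: {"type":"object","properties":{"steps":{"type":"array"},"squeeze":{"type":"number"}},"required":["steps"]}

```bash
mkdir -p pics; python3 - <<'E'
from rig import manip
import cv2,pickle
for n in("top","side"):
    im=manip.get_image(n); cv2.imwrite(f"pics/{n}0.png",im["pixels"]); pickle.dump(im,open(f"{n}0.pkl","wb"))
    print(n,im["fx"],im["fy"],im["cx"],im["cy"],im["R"],im["t"])
s=manip.get_state();print(s["clock"],s["position"],s["ee_rot"],s["width"])
E
```

```text
top 479.40019695951224 479.40019695951224 321.68311958250064 194.15474427859724 [[ 0.02379092 -0.99944807  0.02318512]
 [-0.98196169 -0.02771357 -0.18703795]
 [ 0.18757726 -0.0183171  -0.98207905]] [6.46211603e-05 5.51105090e-01 1.18683643e+00]
side 411.6784376906056 411.6784376906056 317.7682634031595 206.0164001073132 [[-0.91603725 -0.40102073 -0.00762507]
 [-0.2390942   0.56122073 -0.79237949]
 [ 0.32203995 -0.72402602 -0.60998082]] [0.52561063 0.18731412 0.85582316]
0.1 [ 0.23371086 -0.52488109  0.24753734] [-8.08629088e-04  9.78150923e-01  2.07894474e-01 -7.13488081e-05] 0.08524148786062465
```

View pics/top0.png

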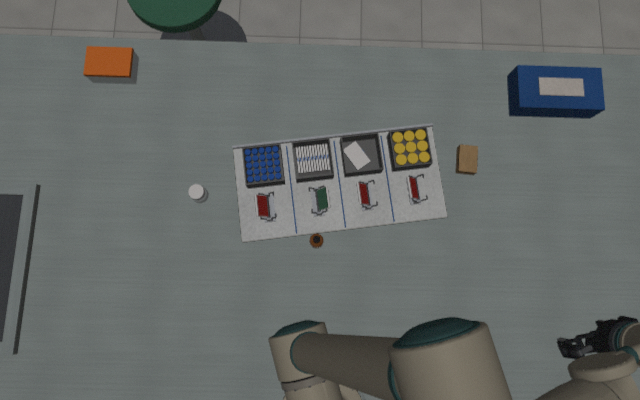

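View pics/side0.png

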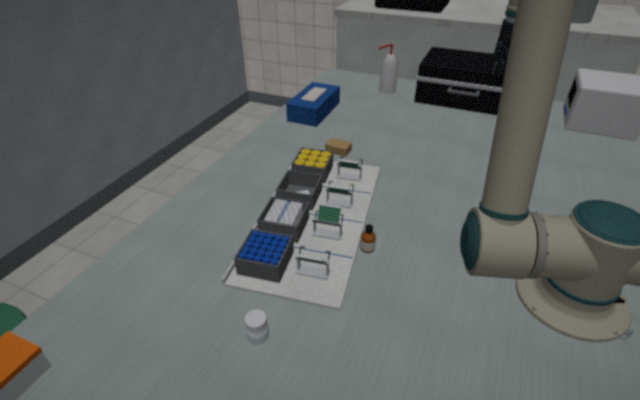

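The top view shows, from left (+y) to right:

| Bin | Bin position (px) | Tag now | Tag position (px) |
|---|---|---|---|
| Vials, full | (263,165) | red | (264,207) |
| Cassettes, full | (313,160) | green | (320,200) |
| Nearly empty | (361,155) | red | (365,195) |
| Cups, full | (410,149) | red | (416,188) |

So the tags to flip to green are those of the vials and the cups. The side view agrees: the bottle is in front of the board, the jar at the +y end and the box at the -y end.

```bash
cat > h.py <<'E'
import numpy as np,cv2
def ray(im,uv,z):
    R=np.array(im["R"]);t=np.array(im["t"]);c=-R.T@t
    d=R.T@np.array([(uv[0]-im["cx"])/im["fx"],(uv[1]-im["cy"])/im["fy"],1]);return c+d*(z-c[2])/d[2]
def tags(im):
    hsv=cv2.cvtColor(im["pixels"],cv2.COLOR_BGR2HSV);out=[]
    red=cv2.inRange(hsv,(0,140,50),(8,255,255))|cv2.inRange(hsv,(172,140,50),(180,255,255))
    grn=cv2.inRange(hsv,(60,100,40),(88,255,255))
    for n,m in(("red",red),("green",grn)):
        m=m.copy();m[:170]=0;m[225:]=0;m[:,:240]=0;m[:,450:]=0
        k,_,st,ce=cv2.connectedComponentsWithStats(m)
        out+=[(n,st[i,4],ce[i],ray(im,ce[i],.064)) for i in range(1,k) if st[i,4]>20]
    return sorted(out,key=lambda o:o[2][0])
E
python3 - <<'E'
import pickle,numpy as np,cv2
from h import *
from scipy.spatial.transform import Rotation as Ro
im=pickle.load(open("top0.pkl","rb"))
T=tags(im)
g=im["pixels"].min(axis=2);m=(g>115).astype(np.uint8)*255
m[:120]=0;m[260:]=0;m[:,:225]=0;m[:,455:]=0
m=cv2.morphologyEx(m,cv2.MORPH_CLOSE,np.ones((25,25)))
c=max(cv2.findContours(m,0,2)[0],key=cv2.contourArea)
P=np.array([ray(im,p[0],.01)[:2] for p in c],np.float32);r=cv2.minAreaRect(P);print("board",r)
# row direction from all four tag centres, corrected for lean
for n,a,uv,X in T: print(n,a,uv.round(1),X.round(4))
red=np.array([X[:2] for n,a,u,X in T if n=="red"])
d=red[0]-red[-1];print("len",np.linalg.norm(d));yb=d/np.linalg.norm(d);print("yaw deg",np.degrees(np.arctan2(-yb[0],yb[1])))
for n,a,u,X in T: print("hinge",n,(X[:2]-yb*(.0135 if n=="red" else -.0135)).round(4))
print(yb,Ro.from_quat([9.7815e-1,.20789,0,-8e-4]).as_matrix())
E
```

```text
board ((0.5977909564971924, -0.032217979431152344), (0.26543331146240234, 0.5533520579338074), 8.391627311706543)
red 165 [262.3 205.3] [0.5155 0.1646 0.064 ]
green 30 [322.3 194. ] [0.549  0.0131 0.064 ]
red 113 [363.6 193.4] [ 0.5537 -0.0928  0.064 ]
red 92 [413.6 187.4] [ 0.573  -0.2217  0.064 ]
len 0.3906312569902524
yaw deg 8.461937130495745
hinge red [0.5175 0.1513]
hinge green [0.547  0.0265]
hinge red [ 0.5557 -0.1061]
hinge red [ 0.575  -0.2351]
[-0.14715235  0.98911384] [[ 9.13563177e-01  4.06696706e-01 -3.32625226e-04]
 [ 4.06696706e-01 -9.13561897e-01  1.56504577e-03]
 [ 3.32625226e-04 -1.56504577e-03 -9.99998720e-01]]
```

Hinges of the two tags to flip: vials about (0.518, 0.153), cups about (0.575, -0.234). Board yaw is about 8.4°. I'll start with the cups tag, approaching 60 mm to its +y side with the gripper shut.

move_arm(steps=[0,0,-0.004,0.033,0.035,-0.007,-1,0,0,-0.009,0.067,0.07,-0.014,-1,0,0,-0.013,0.1,0.105,-0.021,-1,0,0,-0.017,0.133,0.14,-0.028,-1,0,0,-0.022,0.167,0.175,-0.035,-1,0,0,-0.026,0.2,0.21,-0.042,-1,0,0,-0.03,0.233,0.245,-0.049,-1,0,0,-0.035,0.266,0.28,-0.056,-1,0,0,-0.039,0.3,0.316,-0.063,-1,0,0,-0.043,0.333,0.351,-0.07,-1])

```text
clock: 1.1
position: [0.5678, -0.1725, 0.1777]
ee_rot: [-0.0, 0.997, 0.074, -0.0]
contact_force: [0.2, -1.6, -0.5]
width: 0.0001
gripper_force: 0.0
```

move_arm(steps=[0,0,0,0,0,-0.015,-1,0,0,0,0,0,-0.03,-1,0,0,0,0,0,-0.045,-1,0,0,0,0,0,-0.06,-1,0,0,0,0,0,-0.07,-1,0,0,0,0,0,-0.08,-1,0,0,0,0,0,-0.085,-1,0,0,0,0,0,-0.09,-1,0,0,0,0,0,-0.09,-1,0,0,0,0,0,-0.09,-1])

```text
clock: 2.1
position: [0.5671, -0.1745, 0.0887]
ee_rot: [0.0, 0.997, 0.074, 0.0]
contact_force: [-0.7, 0.3, -0.6]
width: 0.0001
gripper_force: 0.0
```

```bash
python3 - <<'E'
from rig import manip
import cv2,numpy as np
s=manip.get_state();p=np.array(s["position"]);print(p)
out=[]
for n in("top","side"):
    im=manip.get_image(n);R=np.array(im["R"])
    px=im["pixels"].copy();uv=[]
    for dz in(-.017,-.03):
        c=R@(p+[0,0,dz])+im["t"];uv.append((im["fx"]*c[0]/c[2]+im["cx"],im["fy"]*c[1]/c[2]+im["cy"]))
    u,v=map(int,uv[0]);print(n,np.round(uv,1),(u-50,v-50))
    out.append(cv2.resize(px[v-50:v+50,u-50:u+50],(400,400),interpolation=cv2.INTER_CUBIC))
cv2.imwrite("pics/c1.png",np.hstack(out))
E
```

```text
[ 0.56707153 -0.17451179  0.08865504]
top [[395.8 188.6]
 [395.  189.6]] (345, 138)
side [[345.5 168.2]
 [345.4 172.2]] (295, 118)
```

View pics/c1.png

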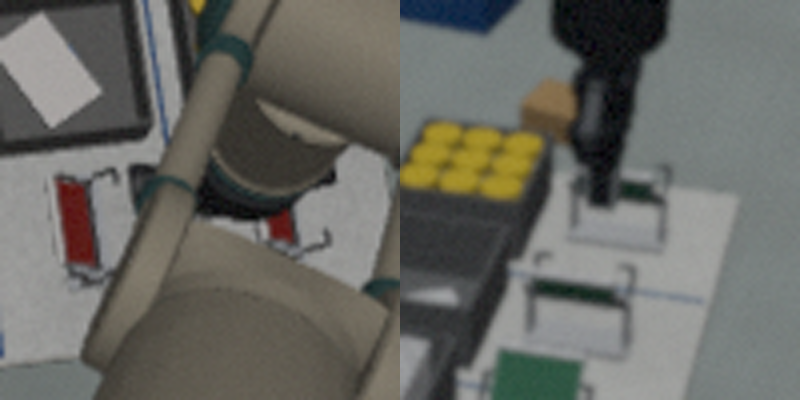

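The side crop shows the shut fingertip at about row 169. The 17 mm prediction was 168, so the tip is at z ≈ 0.071, on the tag's green underside and between the posts. Pushing about 56 mm along the board's -y.

move_arm(steps=[0,0,0,0.001,-0.006,0,-1,0,0,0,0.002,-0.012,0,-1,0,0,0,0.003,-0.018,0,-1,0,0,0,0.004,-0.024,0,-1,0,0,0,0.004,-0.03,0,-1,0,0,0,0.005,-0.036,0,-1,0,0,0,0.006,-0.042,0,-1,0,0,0,0.007,-0.048,0,-1,0,0,0,0.008,-0.054,0,-1,0,0,0,0.008,-0.055,0,-1])

```text
clock: 3.2
position: [0.5751, -0.2303, 0.0883]
ee_rot: [0.0, 0.997, 0.074, 0.0]
contact_force: [-0.4, 0.7, -0.1]
width: -0.0003
gripper_force: 0.0
```

move_arm(steps=[0,0,0,0,0,0,-1,0,0,0,0,0,0,-1,0,0,0,-0.001,0.01,0,-1,0,0,0,-0.003,0.02,0,-1,0,0,0,-0.005,0.035,0,-1,0,0,0,-0.008,0.05,0.01,-1,0,0,0,-0.008,0.055,0.03,-1,0,0,0,-0.008,0.055,0.06,-1,0,0,0,-0.008,0.055,0.09,-1,0,0,0,-0.008,0.055,0.1,-1])

```text
clock: 4.2
position: [0.5683, -0.1736, 0.1925]
ee_rot: [0.001, 0.997, 0.075, 0.003]
contact_force: [0.7, 0.5, -0.2]
width: -0.0002
gripper_force: 0.0
```

```bash
python3 - <<'E'
from rig import manip
import cv2
im=manip.get_image("side");cv2.imwrite("pics/s2.png",cv2.resize(im["pixels"][120:320,220:420],(600,600),interpolation=cv2.INTER_CUBIC))
E
```

```text
(no output)
```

View pics/s2.png

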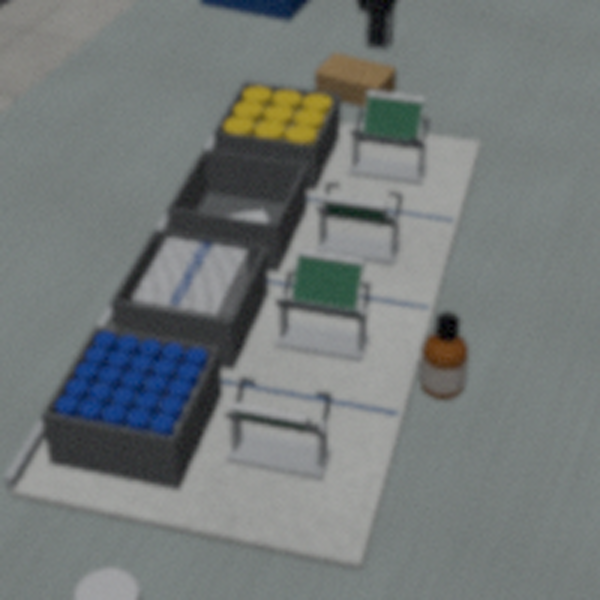

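The cups tag at crop (392,118) is now green up. Next is the vials tag.

move_arm(steps=[0,0,0,-0.006,0.039,0,-1,0,0,0,-0.012,0.078,0,-1,0,0,0,-0.018,0.117,0,-1,0,0,0,-0.024,0.156,0,-1,0,0,0,-0.03,0.195,0,-1,0,0,0,-0.036,0.234,0,-1,0,0,0,-0.042,0.273,0,-1,0,0,0,-0.048,0.312,0,-1,0,0,0,-0.053,0.351,0,-1,0,0,0,-0.058,0.386,0,-1])

```text
clock: 5.25
position: [0.5071, 0.2136, 0.1872]
ee_rot: [0.0, 0.997, 0.075, -0.001]
contact_force: [-0.3, -0.1, 0.2]
width: 0.0001
gripper_force: 0.0
```

move_arm(steps=[0,0,0,0,0,-0.015,-1,0,0,0,0,0,-0.03,-1,0,0,0,0,0,-0.045,-1,0,0,0,0,0,-0.06,-1,0,0,0,0,0,-0.075,-1,0,0,0,0,0,-0.085,-1,0,0,0,0,0,-0.095,-1,0,0,0,0,0,-0.1,-1,0,0,0,0,0,-0.1,-1,0,0,0,0,0,-0.1,-1])

```text
clock: 6.25
position: [0.5092, 0.2117, 0.0886]
ee_rot: [-0.0, 0.997, 0.074, 0.0]
contact_force: [0.6, -0.4, -0.5]
width: 0.0
gripper_force: 0.0
```

move_arm(steps=[0,0,0,0.001,-0.006,0,-1,0,0,0,0.002,-0.012,0,-1,0,0,0,0.003,-0.018,0,-1,0,0,0,0.004,-0.024,0,-1,0,0,0,0.004,-0.03,0,-1,0,0,0,0.005,-0.036,0,-1,0,0,0,0.006,-0.042,0,-1,0,0,0,0.007,-0.048,0,-1,0,0,0,0.008,-0.054,0,-1,0,0,0,0.008,-0.055,0,-1])

```text
clock: 7.25
position: [0.517, 0.1559, 0.0883]
ee_rot: [0.0, 0.997, 0.074, 0.0]
contact_force: [0.6, -0.3, 0.2]
width: -0.0003
gripper_force: 0.0
```

move_arm(steps=[0,0,0,0,0,0,-1,0,0,0,0,0,0,-1,0,0,0,-0.001,0.01,0,-1,0,0,0,-0.003,0.02,0,-1,0,0,0,-0.005,0.035,0,-1,0,0,0,-0.008,0.05,0.01,-1,0,0,0,-0.008,0.055,0.03,-1,0,0,0,-0.008,0.055,0.06,-1,0,0,0,-0.008,0.055,0.09,-1,0,0,0,-0.008,0.055,0.12,-1])

```text
clock: 8.25
position: [0.5083, 0.2132, 0.2103]
ee_rot: [-0.0, 0.997, 0.075, 0.0]
contact_force: [-0.1, 0.6, 0.2]
width: -0.0
gripper_force: 0.0
```

move_arm(steps=[0,0,0,-0.015,0,0.02,-1,0,0,0,-0.03,0,0.04,-1,0,0,0,-0.05,0,0.06,-1,0,0,0,-0.07,0,0.08,-1,0,0,0,-0.09,0,0.1,-1,0,0,0,-0.11,0,0.1,-1,0,0,0,-0.13,0,0.1,-1,0,0,0,-0.14,0,0.1,-1,0,0,0,-0.15,0,0.1,-1,0,0,0,-0.15,0,0.1,-1])

```text
clock: 9.25
position: [0.3576, 0.2118, 0.3082]
ee_rot: [0.0, 0.997, 0.075, -0.0]
contact_force: [-0.5, 0.5, 0.2]
width: 0.0003
gripper_force: 0.0
```

```bash
python3 - <<'E'
from rig import manip
import cv2,numpy as np
o=[]
for n,(u,v) in dict(top=(240,100),side=(220,120)).items():
    im=manip.get_image(n)["pixels"];o.append(cv2.resize(im[v:v+200,u:u+220],(400,364),interpolation=cv2.INTER_CUBIC))
cv2.imwrite("pics/e.png",np.hstack(o))
E
```

```text
(no output)
```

View pics/e.png

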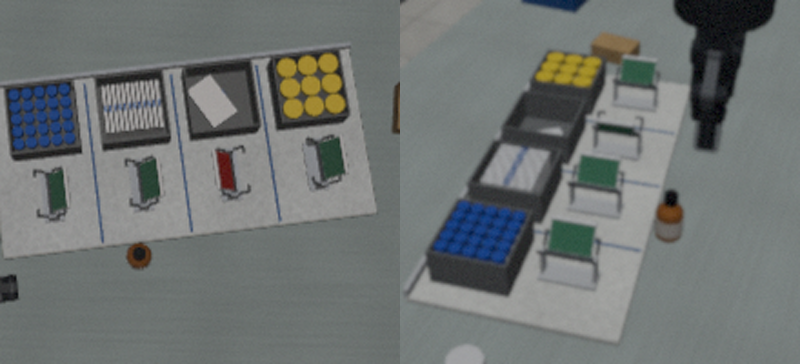

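The tags of the vials (crop 52,190), cassettes (145,182) and cups (325,160) lie green up. The nearly empty bin's tag (228,170) lies red up, the bystanders look undisturbed and the arm is clear.

```bash
python3 -c "
from rig import manip
print(manip.sign_off())"
```

```text
the job is handed in; nothing more can be done
None
```

I flipped the vials and cups tags to green, so all three full bins now show green and the nearly empty bin shows red; the job was handed in at about 9 s, though the sign-off returned no verdict.

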